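# Reset the tripped breaker

## Task

The trip test is over: of the three breakers on the mounting plate, one has tripped and its toggle stands upright, midway between off (towards the robot) and on (away from the robot). Reset it gently with the fingertips: push its toggle all the way to off so that the mechanism re-arms, then all the way over to on, and withdraw. Leave the other two breakers as they are, one on and one off, do not disturb the things lying beside the plate, and do not grip or lift anything.

Things in the scene. Friction and masses are not known exactly. Their poses are not given: they have to be found in the camera images.
- tripped_breaker: the tripped breaker: grey three-pole moulded-case breaker, 120 (x) x 76 (y) x 66 mm, fixed on the plate. Origin: centre of its underside, 18 mm above the bench; x points from its off end to its on end (roughly away from the robot), z up. The three breakers stand side by side along y, 84 mm apart, in any order
- tripped_breaker_window (a point): centre of the top of the black escutcheon (48 x 34 mm in x, y) in the middle of the tripped breaker, 84 mm above the bench; the white toggle stands out of it. The grey cover round it (82 x 76 mm) is 6 mm lower. The toggle's hinge runs along the breaker's y axis 16 mm below this point
- tripped_breaker_toggle (a joint): toggle of the tripped breaker, rad: 0 upright, stops at +0.45 = fully on (leans to the breaker's +x, away from the robot) and -0.45 = fully off. Starts within 0.12 of 0. Over-centre spring: near the middle it stays where it is left, beyond about 0.25 either way it snaps to its stop by itself and holds there. It takes 1 to 4 N at the lever
- tripped_breaker_tip (a point): middle of the free end of the tripped breaker's white toggle lever, moves with it; 42 mm from the hinge, so upright it stands 26 mm above the escutcheon. The lever is 10 mm thick (breaker's x) and 14 to 16 mm wide (y)
- on_breaker: like breaker whose circuit is on, same size and axes: leave alone
- on_breaker_toggle (a joint): its toggle, starts at +0.43 to +0.45 rad (fully on) and must stay on
- off_breaker: like breaker that is switched off, same size and axes: leave alone
- off_breaker_toggle (a joint): its toggle, starts at -0.45 to -0.43 rad (fully off) and must stay off
- plate: fixed aluminium mounting plate 210 (x) x 290 (y) x 18 mm under the breakers, origin at the centre of its underside on the bench; a brass earth bar (35 to 39 mm above the bench) along its near edge and a slotted grey wiring duct (58 mm above the bench) along its far edge
- screwdriver: loose black and red screwdriver, 30 x 149 x 28 mm, on the bench left of the plate: leave alone
- hex_key: loose steel hex key, 39 x 104 x 7 mm, on the bench to the left of the screwdriver: leave alone
- bolt: loose steel hex bolt, 19 x 50 x 17 mm, on the bench in front of the plate: leave alone

How it is judged:
On the way, in this order (a step that is already met when the one before it is completed fails the run):
1. the tripped breaker's toggle is pushed fully to off (value of joint tripped_breaker_toggle below -0.36 rad), for 0.2 s.
2. then fully over to on (value of joint tripped_breaker_toggle above 0.36 rad), for 0.2 s.
At the end, for the whole second after the job is handed in: the formerly tripped toggle is within 0.09 rad of its on stop, the on breaker's toggle within 0.09 rad of on, the off breaker's within 0.09 rad of off, and screwdriver, hex key and bolt lie within 15 mm of where they were (value of joint each of tripped_breaker_toggle, on_breaker_toggle above 0.36 rad and value of joint off_breaker_toggle below -0.36 rad and distance of each of screwdriver, hex_key, bolt from where it was at the start of the episode below 0.015 m); the robot touches nothing.
It fails at once if the on breaker's toggle is moved off its stop (value of joint on_breaker_toggle below 0.25 rad).
It fails at once if the off breaker's toggle is moved off its stop (value of joint off_breaker_toggle above -0.25 rad).
It fails at once if the tripped breaker or its toggle is pressed or gripped with more than 35 N (contact force between the fingers and tripped_breaker above 35 N).
It fails at once if another breaker is pressed with more than 10 N (contact force between any of the arm, the fingers and on_breaker above 10 N or contact force between any of the arm, the fingers and off_breaker above 10 N).
It fails at once if a thing beside the plate is lifted or shoved (distance of any of screwdriver, hex_key, bolt from where it was at the start of the episode above 0.03 m or height (world z) of any of screwdriver, hex_key, bolt above 0.02 m).
It also fails if it takes over 48 s, if anything falls off the work surface, if the arm or the gripper's body presses on something with over 40 N, if the wrist force passes 120 N, or if a joint passes its speed limit or range.

## Robot

A 6-joint arm with a two-finger parallel gripper is mounted at the origin on a cart in front of the work surface, level with it; the furniture and walls round the work are solid. World frame = base frame: x ahead of the robot, y to its left, z up, the work surface at z = 0. Lengths are in m, angles in rad, forces in N, time in s.
With the tool pointing down it reaches from about 0.35 to 0.975 m from the base axis. Payload 4.9 kg.
Tool frame: the origin (TCP) lies midway between the tips of the shut fingers; the grasp point (between the pads) lies 19 mm behind it; z points along the fingers, y is the line along which they close (so a half turn about z gives the same grasp; the last joint's range is limited). The gripper opens to 85 mm and grips with 20 to 120 N. Pads are 22 mm wide; open, the fingers measure 114 mm over their backs; the gripper's body (76 mm by 85 mm) begins 54 mm behind the grasp point. The pads swing forward as they close: fully open they stand 13 mm farther back than shut.
Start: joints at [-1.392, 0.053, 1.613, -0, 1.476, -0.119], TCP at [0.183, -0.597, 0.231] pointing down, gripper open.
Joint ranges: [-3.01, 3.01], [-1.01, 2.22], [0.06, 2.58], [-1.02, 4.17], [0.09, 2.62], [-3.14, 3.14]. Speed limits (rad/s): [2.57, 2.57, 3.14, 3.14, 3.14, 3.14].

## Interface

Orientations are given as a rotation vector (axis times angle).
In Python, from station import ctrl gives the robot as it stands.
- The arm moves only by the tool step_arm, never from a script. Its argument "targets" is a list of rows, each an object with "travel": the shift along the world's x, y, z as a fraction of full scale, a list of three; "angular": the turn, a rotation vector about the world's x, y, z as a fraction of full scale, a list of three; "gripper": the opening, from 0 (shut) to 1 (fully open). In form: [{"travel": [x, y, z], "angular": [rx, ry, rz], "gripper": gripper}, ...]. A call has 1 to 10 rows; each row is the pose to reach, as a shift and turn from the pose commanded when the call began; what a row does not reach only later rows make up. Full scale, the value 1, is 0.6 m for a shift and pi/4 rad for a turn. A row lasts 1/10 s, in which the tool goes at most 50 mm and 8.59 degrees, less where a joint would pass 70% of its speed; a pose out of reach is approached as far as the arm can. A call with a number of a shift or a turn outside -1 to 1 is refused whole. A call with a gripper value outside its range is refused whole. The fingers move at their own pace and stop on an object; "squeeze" is the grip in N (left out, the last holds). Time passes only in rows, so rows that repeat a pose let the fingers close. It gives the time, the measured TCP pose, the force, the opening and the grip force at its end, in the units of the state.
- ctrl.get_obs(): the state, without advancing time (a new reading comes with each control period).
- ctrl.get_image(name): name is "side" or "top"; returns a dict with "img" (400x640x3 uint8, red, green, blue), "fx", "fy", "cx", "cy" (pixels), "D" ([k1, k2, p1, p2, k3] as OpenCV has them; the pictures are not rectified), "rvec" (rotation vector, rad) and "tvec" (3), from world to camera coordinates, as OpenCV has them. Camera axes: x right, y down, z forward; pixel columns grow to the right and rows downward; lengths in m; the calibration is good to about 2 mm. A picture is of the moment at which its call begins. There is no depth.
- ctrl.finish_job(): hands the job in; it is judged then, once.
The state is a dict: "t": time; "q": joint angles; "dq": joint speeds; "effort": joint torques, N m; "tool_pos": TCP position; "tool_rot": TCP orientation; "contact_force": force on the tool from outside, world axes, zero at the start; "wrist_torque": the same for the moment, N m; "opening": finger opening in m; "grip_force": force on a finger pad.
Only numpy, scipy, OpenCV 4.12 (cv2) and the standard library are available. Lean on these libraries where they do the work, as an engineer would, in place of code of your own. Each camera call takes 0.05 s, during which the arm holds its last target. There are 200 camera calls.

## Working session

There is one attempt and no reset: what is moved stays moved. The work goes in short steps, Python scripts to look and compute and a tool call to move; the robot and the scene stay as the last step left them, time stands still between calls to the robot, and variables do not carry over. Pictures are saved under pics/ and viewed, at most 10 in all, crops included, and the job is handed in when it is done.

Besides the shell and the picture viewer there is one more tool, called by a JSON object that holds its "name" and its "arguments", one argument or row to a line. step_arm: Moves the arm, as the interface text tells. Its arguments: {"type":"object","properties":{"targets":{"type":"array"},"squeeze":{"type":"number"}},"required":["targets"]}

```bash
mkdir -p pics; cat > h.py <<'E'
import numpy as np, cv2
from station import ctrl
def grab(n,f):
    d=ctrl.get_image(n); cv2.imwrite(f'pics/{f}.png',d['img'][:,:,::-1]); np.save(f'pics/{f}.npy',d,allow_pickle=True); return d
def load(f): return np.load(f'pics/{f}.npy',allow_pickle=True).item()
def K(d): return np.array([[d['fx'],0,d['cx']],[0,d['fy'],d['cy']],[0,0,1.]])
def ray(d,uv):
    p=cv2.undistortPoints(np.array([[uv]],float),K(d),np.array(d['D'],float)).ravel()
    R=cv2.Rodrigues(np.array(d['rvec'],float))[0]; t=np.array(d['tvec'],float).ravel()
    return -R.T@t, R.T@np.array([p[0],p[1],1.])
def onz(d,uv,z):
    c,v=ray(d,uv); return c+v*(z-c[2])/v[2]
def tri(d1,a,d2,b):
    c1,v1=ray(d1,a);c2,v2=ray(d2,b)
    s=np.linalg.lstsq(np.c_[v1,-v2],c2-c1,rcond=None)[0]
    p,q=c1+s[0]*v1,c2+s[1]*v2
    return (p+q)/2,np.linalg.norm(p-q)
def proj(d,P): return cv2.projectPoints(np.array(P,float).reshape(-1,3),np.array(d['rvec'],float),np.array(d['tvec'],float),K(d),np.array(d['D'],float))[0].reshape(-1,2)
E
python3 -c "
from h import *
for n in('top','side'):
    d=grab(n,n+'0');print(n,ray(d,(320,200)),d['fx'])
print(ctrl.get_obs())"
```

```text
top (array([0.34452274, 0.31711425, 1.03733724]), array([ 0.10332568,  0.00417624, -0.99488849])) 504.1288149018429
side (array([0.32668507, 1.11070665, 0.66236208]), array([ 0.16354952, -0.77818314, -0.60661951])) 482.71684180987944
{'t': 0.1, 'q': array([-1.39198889e+00,  5.33318986e-02,  1.61412146e+00,  2.10460779e-05,
        1.47600842e+00, -1.18993729e-01]), 'dq': array([-0.001036  , -0.00091877, -0.0035848 , -0.0010157 ,  0.00109248,
       -0.0003423 ]), 'effort': array([ 2.70145492e-04, -3.94903243e+01, -3.71363604e+01, -9.21930837e-05,
        3.91019668e-03, -2.02620248e-05]), 'tool_pos': array([ 0.18329802, -0.5969417 ,  0.23018155]), 'tool_rot': array([-3.10498246e+00, -4.65777938e-01,  5.48679972e-05]), 'contact_force': array([-0.3857718 ,  0.67539327,  0.06731826]), 'wrist_torque': array([ 0.00955932, -0.03191523,  0.03510311]), 'grip_force': 0.0, 'opening': 0.08530077102620189}
```

View pics/top0.png

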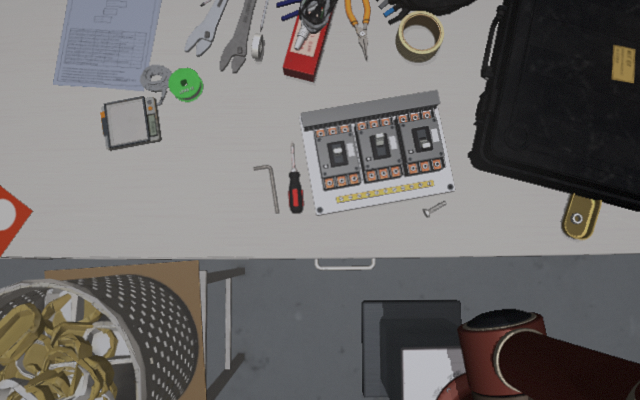

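View pics/side0.png

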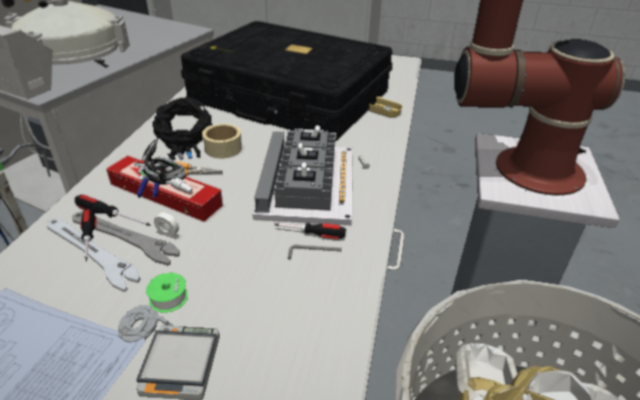

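The top view has x pointing up and y pointing left. The breakers are at about (337,153), (380,145) and (422,138). The loose things are the bolt at (434,209), the screwdriver at (295,190) and the hex key at (272,187). In the side view the toggles are at about (300,180), (303,153) and (312,131). Next I'll enlarge both views.

```bash
python3 -c "
from h import *
a=load('top0')['img'][90:220,295:460]; b=load('side0')['img'][120:220,250:360]
A=cv2.resize(a[:,:,::-1],None,fx=4.6,fy=4.6,interpolation=cv2.INTER_CUBIC);B=cv2.resize(b[:,:,::-1],(660,600),interpolation=cv2.INTER_CUBIC)
cv2.imwrite('pics/ta.png',A);cv2.imwrite('pics/sb.png',B);print(A.shape)"
```

```text
(598, 759, 3)
```

View pics/ta.png

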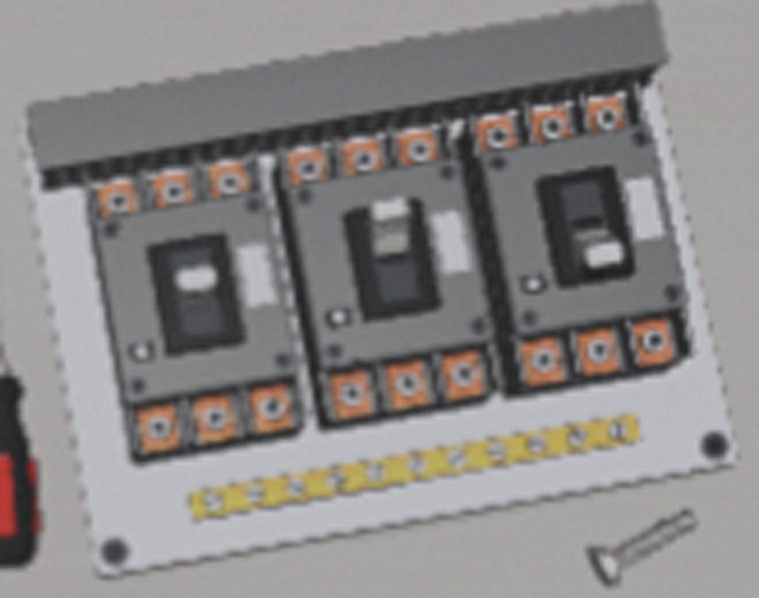

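View pics/sb.png

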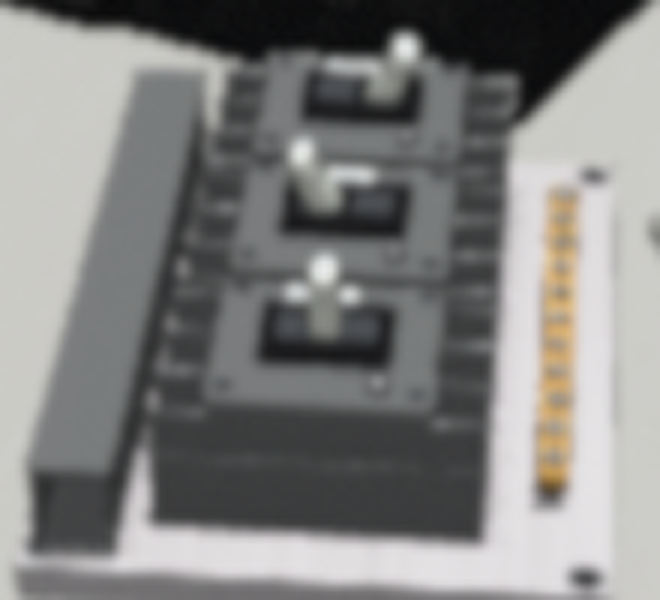

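The leftmost (+y) breaker is the tripped one. Its upright tip is at crop pixel (196,278) in the top view and (324,268) in the side view. The middle breaker is on and the right one is off.

```bash
python3 -c "
from h import *
np.set_printoptions(precision=4,suppress=True)
T=load('top0');S=load('side0')
ct=lambda u,v:(295+(u+.5)/4.6-.5,90+(v+.5)/4.6-.5)
cs=lambda u,v:(250+(u+.5)/6-.5,120+(v+.5)/6-.5)
print('tip',tri(T,ct(196,278),S,cs(324,270)))
print('onTip',tri(T,ct(390,209),S,cs(303,154)))
print('offTip',tri(T,ct(605,254),S,cs(405,48)))
# escutcheon blobs: dark mask in crops
t=load('top0')['img'];
esc={'trip':[(148,246),(227,234),(245,343),(167,355)],'on':[(345,211),(420,198),(440,307),(362,320)],'off':[(538,179),(614,167),(634,276),(557,288)]}
W={}
for k,v in esc.items():
    P=np.array([onz(T,ct(*p),.084) for p in v]);c=P.mean(0);W[k]=c
    d=(P[0]+P[1]-P[2]-P[3])/2; print(k,c,'len',np.linalg.norm(d),'wid',np.linalg.norm(P[0]+P[3]-P[1]-P[2])/2,'yaw',np.arctan2(d[1],d[0]))
d=W['trip']-W['off'];print('row yaw',np.arctan2(-d[0],d[1]),np.linalg.norm(d)/2)
es=[(262,304),(396,308),(392,362),(256,360)]
print('esc tri',tri(T,ct(*np.mean(esc['trip'],0)),S,cs(*np.mean(es,0))))
print('bolt',onz(T,ct(605,570),.01),onz(T,ct(690,520),.01))
print('duct',onz(T,ct(30,105),.058),onz(T,ct(655,5),.058),onz(T,ct(660,65),.058))
"
```

```text
tip (array([0.5361, 0.2881, 0.1072]), np.float64(0.0018267084459621795))
onTip (array([0.5652, 0.2075, 0.1031]), np.float64(0.0014839258888033988))
offTip (array([0.5462, 0.1192, 0.1038]), np.float64(0.002596521134778649))
trip [0.533 0.287 0.084] len 0.04700870595251241 wid 0.033259006263911026 yaw 0.15331072299559928
on [0.5476 0.205  0.084 ] len 0.04717865252668397 wid 0.03275049537439668 yaw 0.14182219048508307
off [0.5607 0.1226 0.084 ] len 0.04745291238996579 wid 0.03303765410343204 yaw 0.13916929644235582
row yaw 0.166692590531493 0.0833550109894014
esc tri (array([0.535 , 0.287 , 0.0797]), np.float64(0.002492766375083317))
bolt [0.4215 0.1041 0.01  ] [0.4435 0.0651 0.01  ]
duct [0.6225 0.3577 0.058 ] [0.6665 0.0829 0.058 ] [0.6391 0.0818 0.058 ]
```

{"name": "step_arm", "arguments": {
  "targets": [
    {"travel":[0,0,0.1],"angular":[0,0,0],"gripper":0},
    {"travel":[0,0,0.2],"angular":[0,0,0],"gripper":0},
    {"travel":[0.05,0.07,0.22],"angular":[0,0,-0.05],"gripper":0},
    {"travel":[0.09,0.14,0.22],"angular":[0,0,-0.1],"gripper":0},
    {"travel":[0.13,0.21,0.22],"angular":[0,0,-0.15],"gripper":0},
    {"travel":[0.17,0.28,0.22],"angular":[0,0,-0.18],"gripper":0},
    {"travel":[0.21,0.35,0.22],"angular":[0,0,-0.18],"gripper":0},
    {"travel":[0.25,0.42,0.22],"angular":[0,0,-0.18],"gripper":0},
    {"travel":[0.29,0.49,0.22],"angular":[0,0,-0.18],"gripper":0},
    {"travel":[0.32,0.56,0.22],"angular":[0,0,-0.18],"gripper":0}
  ]
}}

```text
t: 1.1
tool_pos: [0.376, -0.2593, 0.3627]
tool_rot: [-3.131, -0.246, 0.0]
contact_force: [0.8, -0.0, 1.1]
opening: -0.0004
grip_force: 0.0
```

{"name": "step_arm", "arguments": {
  "targets": [
    {"travel":[0.025,0.08,0],"angular":[0,0,0],"gripper":0},
    {"travel":[0.05,0.16,0],"angular":[0,0,0],"gripper":0},
    {"travel":[0.08,0.24,0],"angular":[0,0,0],"gripper":0},
    {"travel":[0.11,0.32,0],"angular":[0,0,0],"gripper":0},
    {"travel":[0.14,0.4,0],"angular":[0,0,0],"gripper":0},
    {"travel":[0.165,0.48,0],"angular":[0,0,0],"gripper":0},
    {"travel":[0.19,0.56,0],"angular":[0,0,0],"gripper":0},
    {"travel":[0.22,0.64,0],"angular":[0,0,0],"gripper":0},
    {"travel":[0.25,0.72,0],"angular":[0,0,0],"gripper":0},
    {"travel":[0.28,0.8,0],"angular":[0,0,0],"gripper":0}
  ]
}}

```text
t: 2.1
tool_pos: [0.5404, 0.2126, 0.3628]
tool_rot: [3.132, 0.246, -0.001]
contact_force: [0.3, -1.0, 0.0]
opening: 0.0002
grip_force: 0.0
```

{"name": "step_arm", "arguments": {
  "targets": [
    {"travel":[0.02,0.06,-0.03],"angular":[0,0,0],"gripper":0},
    {"travel":[0.038,0.122,-0.05],"angular":[0,0,0],"gripper":0},
    {"travel":[0.038,0.122,-0.12],"angular":[0,0,0],"gripper":0},
    {"travel":[0.038,0.122,-0.19],"angular":[0,0,0],"gripper":0},
    {"travel":[0.038,0.122,-0.26],"angular":[0,0,0],"gripper":0},
    {"travel":[0.038,0.122,-0.33],"angular":[0,0,0],"gripper":0},
    {"travel":[0.038,0.122,-0.33],"angular":[0,0,0],"gripper":0},
    {"travel":[0.038,0.122,-0.33],"angular":[0,0,0],"gripper":0}
  ]
}}

```text
t: 2.9
tool_pos: [0.5627, 0.2834, 0.1649]
tool_rot: [3.131, 0.245, -0.003]
contact_force: [0.5, 0.5, 1.0]
opening: -0.0001
grip_force: 0.0
```

```bash
python3 -c "
from h import *
d=grab('side','side1');o=ctrl.get_obs();print(o['tool_pos'],o['tool_rot'],proj(d,o['tool_pos']))
cv2.imwrite('pics/s1.png',cv2.resize(d['img'][80:220,240:370,::-1],(557,600),interpolation=cv2.INTER_CUBIC))"
```

```text
[0.56409865 0.28389922 0.16742277] [-3.13132484 -0.24540739 -0.00384962] [[291.37044004 136.89209729]]
```

View pics/s1.png

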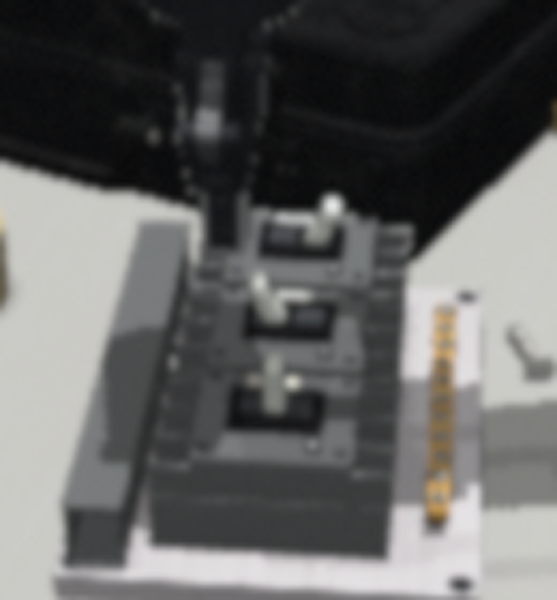

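The shut fingertips are at crop pixel (222,247), on the duct side of the upright toggle (273,365), and they match the projected TCP. I'll shift slightly in y and lower.

{"name": "step_arm", "arguments": {
  "targets": [
    {"travel":[0.002,0.014,0],"angular":[0,0,0],"gripper":0},
    {"travel":[0.002,0.014,0],"angular":[0,0,0],"gripper":0},
    {"travel":[0.002,0.014,-0.03],"angular":[0,0,0],"gripper":0},
    {"travel":[0.002,0.014,-0.06],"angular":[0,0,0],"gripper":0},
    {"travel":[0.002,0.014,-0.09],"angular":[0,0,0],"gripper":0},
    {"travel":[0.002,0.014,-0.115],"angular":[0,0,0],"gripper":0},
    {"travel":[0.002,0.014,-0.115],"angular":[0,0,0],"gripper":0},
    {"travel":[0.002,0.014,-0.115],"angular":[0,0,0],"gripper":0}
  ]
}}

```text
t: 3.75
tool_pos: [0.5639, 0.2917, 0.0953]
tool_rot: [3.132, 0.245, -0.002]
contact_force: [0.9, 0.1, 1.3]
opening: -0.0002
grip_force: 0.0
```

```bash
python3 -c "
from h import *
for n in('top','side'): d=grab(n,n+'2')
o=ctrl.get_obs();print(o['tool_pos'],o['contact_force'])
A=cv2.resize(load('top2')['img'][90:190,300:400,::-1],(400,400),interpolation=cv2.INTER_CUBIC)
B=cv2.resize(load('side2')['img'][120:220,250:350,::-1],(400,400),interpolation=cv2.INTER_CUBIC)
cv2.imwrite('pics/c2.png',np.hstack([A,B]))"
```

```text
[0.56501728 0.2921791  0.0972041 ] [-0.4281263   0.23147     0.14263815]
```

View pics/c2.png

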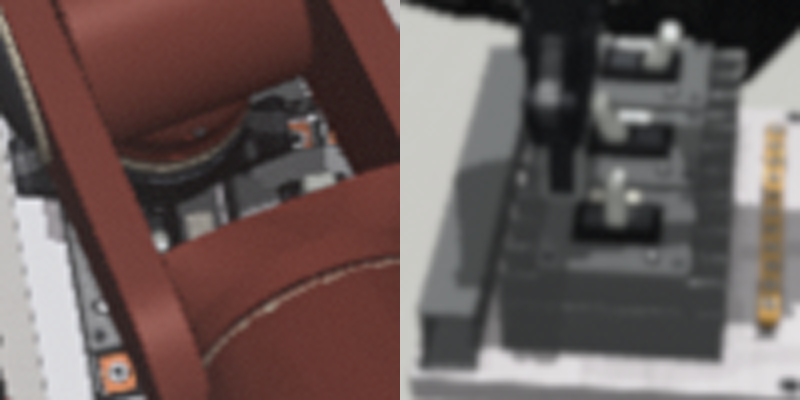

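The top view is mostly hidden by the arm. In the side view the shut fingers (crop 562,190) stand beside the upright toggle (617,195) with a gap. I'll push towards off slowly, watching the force.

{"name": "step_arm", "arguments": {
  "targets": [
    {"travel":[-0.006,-0.001,0],"angular":[0,0,0],"gripper":0},
    {"travel":[-0.012,-0.002,0],"angular":[0,0,0],"gripper":0},
    {"travel":[-0.018,-0.003,0],"angular":[0,0,0],"gripper":0},
    {"travel":[-0.024,-0.004,0],"angular":[0,0,0],"gripper":0},
    {"travel":[-0.03,-0.005,0],"angular":[0,0,0],"gripper":0},
    {"travel":[-0.035,-0.006,0],"angular":[0,0,0],"gripper":0},
    {"travel":[-0.04,-0.006,0],"angular":[0,0,0],"gripper":0},
    {"travel":[-0.04,-0.006,0],"angular":[0,0,0],"gripper":0}
  ]
}}

```text
t: 4.65
tool_pos: [0.5397, 0.2883, 0.096]
tool_rot: [3.132, 0.246, -0.001]
contact_force: [0.0, 0.5, -0.9]
opening: 0.0003
grip_force: 0.0
```

```bash
python3 -c "
from h import *
d=grab('side','side3')
o=ctrl.get_obs();print(o['tool_pos'],o['contact_force'])
B=cv2.resize(d['img'][120:200,260:360,::-1],(700,560),interpolation=cv2.INTER_CUBIC)
cv2.imwrite('pics/c3.png',B)"
```

```text
[0.53996584 0.28830936 0.09607007] [-0.17785142 -0.42529671 -0.4622816 ]
```

View pics/c3.png

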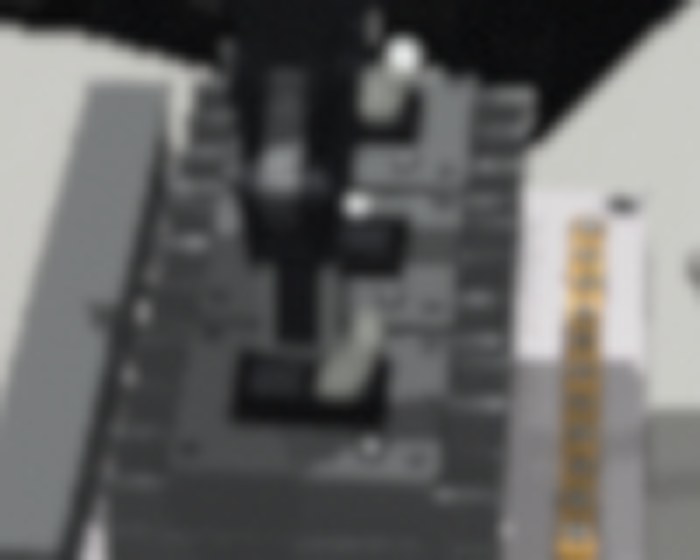

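The tripped toggle (about 340,375 to 367,315) now leans to off, like the off breaker's, and the fingers are no longer loaded. I'll go up, over to the near side and down.

{"name": "step_arm", "arguments": {
  "targets": [
    {"travel":[0.002,0,0.05],"angular":[0,0,0],"gripper":0},
    {"travel":[0.002,0,0.09],"angular":[0,0,0],"gripper":0},
    {"travel":[0.002,0,0.09],"angular":[0,0,0],"gripper":0},
    {"travel":[-0.04,-0.007,0.09],"angular":[0,0,0],"gripper":0},
    {"travel":[-0.084,-0.013,0.09],"angular":[0,0,0],"gripper":0},
    {"travel":[-0.084,-0.013,0.09],"angular":[0,0,0],"gripper":0},
    {"travel":[-0.084,-0.013,0.09],"angular":[0,0,0],"gripper":0}
  ]
}}

```text
t: 5.4
tool_pos: [0.4896, 0.2804, 0.1495]
tool_rot: [3.132, 0.246, -0.001]
contact_force: [0.6, 0.7, 0.2]
opening: 0.0
grip_force: 0.0
```

```bash
python3 -c "
from h import *
d=grab('side','side4')
o=ctrl.get_obs();print(o['tool_pos'],o['contact_force'])
B=cv2.resize(d['img'][120:200,260:360,::-1],(700,560),interpolation=cv2.INTER_CUBIC)
cv2.imwrite('pics/c4.png',B)
c=np.array([.534,.287,.068]);a=.16;ex=np.array([np.cos(a),np.sin(a),0])
for q in(-.45,-.25,0):
  p=c+.042*(np.sin(q)*ex+[0,0,np.cos(q)]);print(q,(proj(d,p)-[260,120])*7)"
```

```text
[0.49017452 0.2805357  0.14985785] [-0.20645005  0.59878014 -0.09579968]
-0.45 [[376.53081608 319.07727225]]
-0.25 [[350.45063019 309.56141775]]
0 [[315.89170739 303.96029673]]
```

View pics/c4.png

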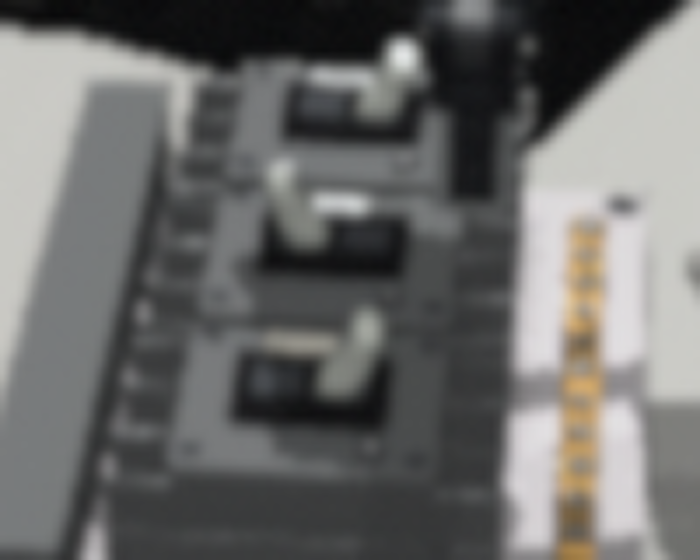

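The toggle tip (368,318) fits the fully off position, and the fingers stand clear on the near side. I'll lower, then push to on.

{"name": "step_arm", "arguments": {
  "targets": [
    {"travel":[0,0,-0.03],"angular":[0,0,0],"gripper":0},
    {"travel":[0,0,-0.06],"angular":[0,0,0],"gripper":0},
    {"travel":[0,0,-0.088],"angular":[0,0,0],"gripper":0},
    {"travel":[0,0,-0.088],"angular":[0,0,0],"gripper":0},
    {"travel":[0,0,-0.088],"angular":[0,0,0],"gripper":0}
  ]
}}

```text
t: 5.95
tool_pos: [0.4905, 0.2805, 0.0974]
tool_rot: [3.132, 0.245, -0.001]
contact_force: [1.1, -0.4, 0.6]
opening: -0.0
grip_force: 0.0
```

{"name": "step_arm", "arguments": {
  "targets": [
    {"travel":[0.008,0.001,0],"angular":[0,0,0],"gripper":0},
    {"travel":[0.016,0.003,0],"angular":[0,0,0],"gripper":0},
    {"travel":[0.024,0.004,0],"angular":[0,0,0],"gripper":0},
    {"travel":[0.032,0.005,0],"angular":[0,0,0],"gripper":0},
    {"travel":[0.04,0.006,0],"angular":[0,0,0],"gripper":0},
    {"travel":[0.048,0.008,0],"angular":[0,0,0],"gripper":0},
    {"travel":[0.054,0.009,0],"angular":[0,0,0],"gripper":0},
    {"travel":[0.06,0.01,0],"angular":[0,0,0],"gripper":0},
    {"travel":[0.064,0.01,0],"angular":[0,0,0],"gripper":0},
    {"travel":[0.064,0.01,0],"angular":[0,0,0],"gripper":0}
  ]
}}

```text
t: 6.95
tool_pos: [0.5288, 0.2865, 0.0974]
tool_rot: [-3.132, -0.245, -0.001]
contact_force: [0.3, -1.0, 0.2]
opening: 0.0001
grip_force: 0.0
```

```bash
python3 -c "
from h import *
d=grab('side','side5')
o=ctrl.get_obs();print(o['tool_pos'],o['contact_force'])
B=cv2.resize(d['img'][120:200,260:360,::-1],(700,560),interpolation=cv2.INTER_CUBIC)
cv2.imwrite('pics/c5.png',B)"
```

```text
[0.52850521 0.28648145 0.09738799] [ 0.34775287  0.27227006 -1.32567721]
```

View pics/c5.png

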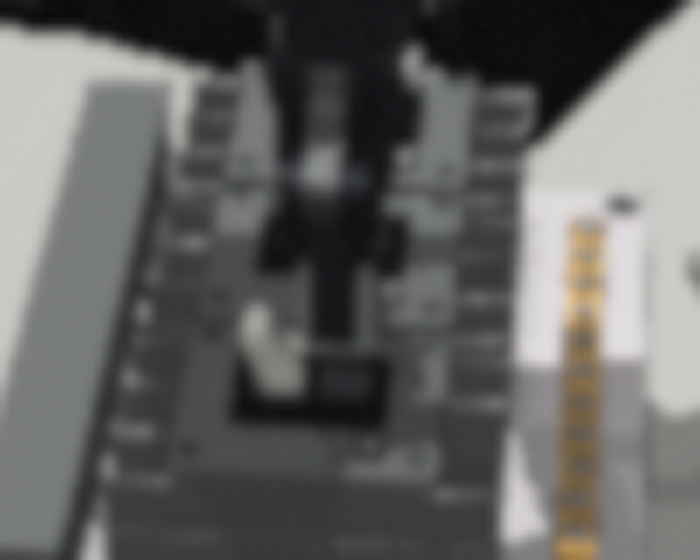

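The toggle now leans to on (tip 255,315) and stands clear of the fingers. I'll withdraw backwards and up.

{"name": "step_arm", "arguments": {
  "targets": [
    {"travel":[-0.01,-0.002,0],"angular":[0,0,0],"gripper":0},
    {"travel":[-0.02,-0.003,0.03],"angular":[0,0,0],"gripper":0},
    {"travel":[-0.02,-0.003,0.11],"angular":[0,0,0],"gripper":0},
    {"travel":[-0.02,-0.003,0.19],"angular":[0,0,0],"gripper":0},
    {"travel":[-0.05,-0.003,0.26],"angular":[0,0,0],"gripper":0},
    {"travel":[-0.1,-0.003,0.32],"angular":[0,0,0],"gripper":0},
    {"travel":[-0.1,-0.003,0.32],"angular":[0,0,0],"gripper":0},
    {"travel":[-0.1,-0.003,0.32],"angular":[0,0,0],"gripper":0}
  ]
}}

```text
t: 7.8
tool_pos: [0.468, 0.285, 0.291]
tool_rot: [-3.131, -0.246, -0.005]
contact_force: [0.5, -0.3, -0.4]
opening: 0.0002
grip_force: 0.0
```

```bash
python3 -c "
from h import *
d=grab('side','side6')
o=ctrl.get_obs();print(o['tool_pos'],o['contact_force'])
B=cv2.resize(d['img'][120:220,260:380,::-1],(720,600),interpolation=cv2.INTER_CUBIC)
cv2.imwrite('pics/c6.png',B)"
```

```text
[0.46776293 0.28460538 0.28889782] [-0.76585916  0.39319474 -0.34925127]
```

View pics/c6.png

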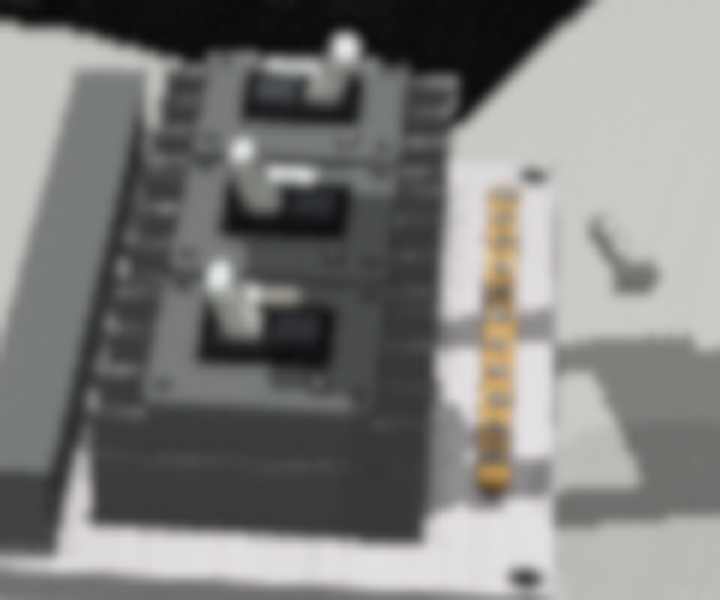

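The reset toggle (220,275) leans to on, parallel to the on breaker's (243,152). The off breaker (345,48) and the bolt haven't moved, and the arm is clear.

```bash
python3 -c "
from station import ctrl
print(ctrl.finish_job())"
```

```text
the job is handed in; nothing more can be done
None
```

I pushed the tripped breaker's toggle fully to off and then fully to on, withdrew the arm, and handed the job in. In the last picture all three toggles and the bolt look right; I didn't re-check the screwdriver and hex key, and no verdict was shown.

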